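# Refit the softener dispenser on a washer agitator

### The job

The upper half of a washing-machine agitator has been rinsed and stands on the folding table, its top in pieces around it. Put the top back together: the bolt cap flat into the agitator's mouth, then the softener cup with its neck in the mouth, then the inner cup over the softener cup's standpipe, and last the cover over everything. Set each piece down gently, not dropped, upright and fully seated, and leave the detergent bottle and the powder box where they are.

Things in the scene. Friction and masses are not known exactly. Their poses are not given: they have to be found in the camera images.
- auger: Upper half of the agitator, fixed: white barrel, 170 mm tall, 90 mm across at the top, 120 mm at the foot, three spiral vanes reaching 73 mm from the axis. Origin: on the axis at the table; z up. The mouth in its top is 76 mm wide and 36 mm deep, down to a ledge at 134 mm height that carries the bolt cap; inside the ledge a 44 mm wide well goes down to the bolt head.
- bolt_cap: Bolt cap, smallest piece: white disc, 68 mm diameter, 7 mm thick, black sealing ring, upright pull tab in the middle 12 mm thick along the cap's y, 22 mm wide along its x, top 31 mm above the underside. Loose, 35-70 g, lies tab up. Origin: centre of the underside, z up; seated, this is 134 mm above the agitator's origin. Loose fit in the mouth, any turn.
- softener_cup: White bowl, 110 mm diameter, rim 60 mm above origin, wall 4, floor at 15-20 mm; on a hollow neck 68 mm wide (62 at its foot), 15 mm long. Standpipe in its middle, 22 mm diameter, can be gripped: straight to 64 mm, tapered to its top at 68 mm. Loose, 100-200 g, stands on the neck. Origin: centre of the neck's underside, z up; seated (floor on the agitator's rim) 155 mm above the agitator's origin.
- inner_cup: White bowl, 84 mm diameter, rim 36 mm high, wall 3, floor 4 mm, with a tube in its middle that stands above the rim and can be gripped: 36 mm diameter, closed top at 62 mm; open below, bore 28 mm, 58 mm deep, to go over the standpipe. Loose, 60-130 g, stands upright. Origin: centre of the underside, z up; seated on the softener cup's floor it is 175 mm above the agitator's origin.
- cover: White round lid, 124 mm diameter, six dark slots, hollow knob in the middle: 56 mm diameter, top at 40 mm, hollow 48 mm wide up to 36 mm. Lid's top face at 14 mm; skirt 117 mm wide inside, 10 mm deep, goes over the softener cup's rim. Loose, 75-155 g, lies skirt down. Origin: centre of the skirt's lower edge, z up; seated it is 205 mm above the agitator's origin.
- detergent: Detergent bottle, orange with a white cap, 76 mm in diameter, 200 mm tall, standing loose at the left of the work area. To be left alone. Origin: centre of its underside.
- powder_box: Blue washing-powder box with a pale label, 55 x 110 mm, 160 mm tall, standing loose at the right of the work area. To be left alone. Origin: centre of its underside.
Not all that is in view belongs to the job. What is shaped like the bolt_cap but pink is not meant. What is shaped like the cover but pink is not meant.

How it is judged (in metres and radians):
On the way, in this order (a step that is already met when the one before it is completed fails the run):
1. the bolt cap lies flat on the ledge inside the agitator's mouth (z of bolt_cap in the frame of auger between 0.13 and 0.138 m and horizontal distance between bolt_cap and auger below 0.01 m and angle between bolt_cap's own z axis and vertical below 0.08 rad), for 0.2 s.
2. the softener cup stands with its neck in the mouth and its floor on the agitator's rim (z of softener_cup in the frame of auger between 0.151 and 0.159 m and horizontal distance between softener_cup and auger below 0.01 m and angle between softener_cup's own z axis and vertical below 0.08 rad), for 0.2 s.
3. the inner cup stands on the floor of the softener cup, over the standpipe (z of inner_cup in the frame of auger between 0.171 and 0.179 m and horizontal distance between inner_cup and auger below 0.01 m and angle between inner_cup's own z axis and vertical below 0.08 rad), for 0.2 s.
4. the cover sits on the rim of the softener cup (z of cover in the frame of auger between 0.201 and 0.209 m and horizontal distance between cover and auger below 0.01 m and angle between cover's own z axis and vertical below 0.08 rad), for 0.2 s.
At the end, for the whole second after the job is handed in: All four pieces are at rest on the agitator, upright within 4.5 degrees, within 10 mm of its axis, and fully seated (height within 4 mm): bolt cap on the ledge in the mouth, softener cup on the rim, inner cup on the softener cup's floor, cover on the softener cup's rim (all of step 1 and all of step 2 and all of step 3 and all of step 4 and linear speed of each of bolt_cap, softener_cup, inner_cup, cover below 0.03 m/s); the robot touches nothing.
It fails at once if the detergent bottle or powder box is moved by more than 20 mm (distance of any of detergent, powder_box from where it was at the start of the episode above 0.02 m).
It fails at once if a piece is dropped into its place (it arrives there faster than 0.6 m/s) ((horizontal distance between bolt_cap and auger below 0.03 m and z of bolt_cap in the frame of auger below 0.164 m and linear speed of bolt_cap above 0.6 m/s) or (horizontal distance between softener_cup and auger below 0.03 m and z of softener_cup in the frame of auger below 0.185 m and linear speed of softener_cup above 0.6 m/s) or (horizontal distance between inner_cup and auger below 0.03 m and z of inner_cup in the frame of auger below 0.205 m and linear speed of inner_cup above 0.6 m/s) or (horizontal distance between cover and auger below 0.03 m and z of cover in the frame of auger below 0.235 m and linear speed of cover above 0.6 m/s)).
It also fails if it takes over 109 s, if anything falls off the work surface, if the arm or the gripper's body presses on something with over 40 N, if the wrist force passes 120 N, or if a joint passes its speed limit or range.

### The arm

A 6-joint arm with a two-finger parallel gripper is mounted at the origin on the work surface. World frame = base frame: x ahead of the robot, y to its left, z up, the work surface at z = 0. Lengths are in m, angles in degrees, forces in N, time in s.
With the tool pointing down it reaches from about 0.25 to 0.725 m from the base axis. Payload 9.7 kg.
Tool frame: the origin (TCP) lies between the finger pads; the fingertips stand bot.tcp_to_tips ahead of it and the grasp point (between the pads) lies 11 mm behind it (bot.tcp_to_tips is the distance from the TCP to the fingertips, in m); z points along the fingers, y is the line along which they close (so a half turn about z gives the same grasp; the last joint's range is limited). The gripper opens to 85 mm and grips with 20 to 120 N. Pads are 22 mm wide; open, the fingers measure 114 mm over their backs; the gripper's body (76 mm by 85 mm) begins 54 mm behind the grasp point. The pads swing forward as they close: fully open they stand 13 mm farther back than shut.
Start: joints at [-72.021, 4.979, 10.078, 95.1, 0, 90], TCP at [0.17, -0.523, 0.239] pointing down, gripper open.
Joint ranges: [-179.16, 179.16], [-48.56, 103.87], [-65.8, 70.77], [-126.05, 130.52], [-82.76, 87.17], [-180, 180]. Speed limits (degrees/s): [127.2, 127.2, 147.25, 180, 180, 180].

### API

Orientations are given as [roll, pitch, yaw] about the fixed x, y, z axes, in that order (R = Rz(yaw) Ry(pitch) Rx(roll)).
In Python, from workcell import bot gives the robot as it stands. The module is installed in compiled form; this text tells all that it offers.
- The arm moves only by the tool carry_out, never from a script. Its arguments are lists of equal length, an entry for each row: "linear": the shift along the world's x, y, z normalised to -1 to 1, where 1 is 2 cm, a list of three; "rotation": the turn, a rotation vector about the world's x, y, z normalised to -1 to 1, where 1 is 8 degrees, a list of three; "grip": the closure, from -1 (fully open) to 1 (shut). In form: {"linear": [[tx, ty, tz], ...], "rotation": [[rx, ry, rz], ...], "grip": [grip, ...]}. A call has 1 to 12 rows; each row shifts and turns the commanded pose from where the row before left it; what a row does not reach is not made up. A row lasts 1/10 s, in which the tool goes at most 50 mm and 8.59 degrees, less where a joint would pass 70% of its speed; a pose out of reach is approached as far as the arm can. A call with a number of a shift or a turn outside -1 to 1 is refused whole. A call with a gripper value outside its range is refused whole. The fingers move at their own pace and stop on an object; "grip_force" is the grip in N (left out, the last holds). Time passes only in rows, so rows that do not move let the fingers close. It gives the time, the measured TCP pose, the force, the opening and the grip force at its end, in the units of the state.
- bot.get_obs(): the state, without advancing time (a new reading comes with each control period).
- bot.camera(name): name is "scene" or "side" or "wrist"; returns the picture (420x560x3 uint8, blue, green, red); there is no depth.
- bot.camera_model(name): a dict with "fx", "fy", "cx", "cy" (pixels), "camera_from_world" (4x4, takes a point from world to camera coordinates). Camera axes: x right, y up, looking along -z (the intrinsics and any distortion apply to the point x, -y, -z); pixel columns grow to the right and rows downward; lengths in m; the calibration is good to about 2 mm. A picture is of the moment at which its call begins: read the wrist's pose just before it. camera_model takes no time and is no camera call; for the wrist camera it gives the pose at the moment of the call.
- bot.job_done(): hands the job in; it is judged then, once.
The state is a dict: "time": time; "q": joint angles; "qd": joint speeds; "joint_efforts": joint torques, N m; "ee_pos": TCP position; "tcp_rot": TCP orientation; "wrist_force": force on the tool from outside, world axes, zero at the start; "torque": the same for the moment, N m; "opening": finger opening in m; "grasp_force": force on a finger pad.
Only numpy, scipy, OpenCV 4.12 (cv2) and the standard library are available. Lean on these libraries where they do the work, as an engineer would, in place of code of your own. Each camera call takes 0.05 s, during which the arm holds its last target. There are 200 camera calls.

## Working session

There is one attempt and no reset: what is moved stays moved. The work goes in short steps, Python scripts to look and compute and a tool call to move; the robot and the scene stay as the last step left them, time stands still between calls to the robot, and variables do not carry over. Pictures are saved under pics/ and viewed, at most 14 in all, crops included, and the job is handed in when it is done.

Besides the shell and the picture viewer there is one more tool, called after "Call:" as a command line: name --argument value ..., lists and objects as JSON in quotes. carry_out: Moves the arm, as the interface text tells. Its arguments: {"type":"object","properties":{"linear":{"type":"array","items":{"type":"array","items":{"type":"number"}}},"rotation":{"type":"array","items":{"type":"array","items":{"type":"number"}}},"grip":{"type":"array","items":{"type":"number"}},"grip_force":{"type":"number"}},"required":["linear","rotation","grip"]}

```bash
mkdir -p pics; cat > h.py <<'E'
import numpy as np, cv2
from workcell import bot
def snap(n,f):
    im=bot.camera(n); cv2.imwrite('pics/'+f,im); return im
def ray(m,u,v):
    T=np.linalg.inv(np.array(m["camera_from_world"]))
    d=T[:3,:3]@np.array([(u-m["cx"])/m["fx"],-(v-m["cy"])/m["fy"],-1.0])
    return T[:3,3],d
def at_z(m,u,v,z):
    c,d=ray(m,u,v); return c+d*(z-c[2])/d[2]
def proj(m,p):
    q=np.array(m["camera_from_world"])@np.r_[p,1]
    return np.array([m["cx"]-m["fx"]*q[0]/q[2], m["cy"]+m["fy"]*q[1]/q[2]])
E
python3 - <<'E'
from h import *
print(bot.get_obs(), bot.tcp_to_tips)
for n in("scene","side","wrist"):
    snap(n,n+'0.png'); m=bot.camera_model(n); print(n,m, np.linalg.inv(np.array(m["camera_from_world"]))[:3,3])
E
```

```text
{'time': 0.0, 'q': array([-7.20217672e+01,  5.01032423e+00,  1.00333311e+01,  9.51018499e+01,
        2.22086632e-04,  9.00012225e+01]), 'qd': array([ 0.12722534, -0.02847242,  0.08835252,  0.00718993,  0.02148132,
        0.09269589]), 'joint_efforts': array([-1.13256135e-04, -5.20381165e+01,  4.64806831e+01,  1.60742638e-02,
       -3.34529989e-05, -1.52280808e-05]), 'ee_pos': array([ 0.16968652, -0.52291381,  0.23858047]), 'tcp_rot': array([-1.79921157e+02, -2.20404142e-04,  1.79770099e+01]), 'wrist_force': array([ 0.27341286,  0.06935054, -0.89103515]), 'torque': array([-0.03347904,  0.04523755, -0.01160335]), 'grasp_force': 0.0, 'opening': 0.08588551032376063} 0.008
scene {'fx': 383.90207142859185, 'fy': 383.90207142859185, 'cx': 282.2960411270637, 'cy': 209.46448105906524, 'camera_from_world': array([[ 0.38353797,  0.92342162, -0.01382501, -0.1912458 ],
       [-0.70756674,  0.30343838,  0.63818058,  0.36297638],
       [ 0.59350479, -0.23498437,  0.76976257, -1.26190172],
       [ 0.        ,  0.        ,  0.        ,  1.        ]])} [ 1.07912475 -0.23006764  0.73707626]
side 
[... 213 characters left out ...]
7,  0.61582506, -0.15666164],
       [-0.19611991, -0.58381681,  0.78784194, -0.99389691],
       [ 0.        ,  0.        ,  0.        ,  1.        ]])} [ 0.34221385 -0.62480263  0.88373258]
wrist {'fx': 307.6295359163226, 'fy': 307.6295359163226, 'cx': 286.6297656076842, 'cy': 207.83079600114152, 'camera_from_world': array([[ 3.08695283e-01, -9.51160629e-01, -8.24588992e-04,
        -5.49691796e-01],
       [ 9.17348741e-01,  2.97950644e-01, -2.64001326e-01,
         3.43474859e-02],
       [ 2.51353354e-01,  8.07395284e-02,  9.64521965e-01,
        -3.78790383e-01],
       [ 0.00000000e+00,  0.00000000e+00,  0.00000000e+00,
         1.00000000e+00]])} [ 0.23338887 -0.50249569  0.37396616]
```

View pics/scene0.png

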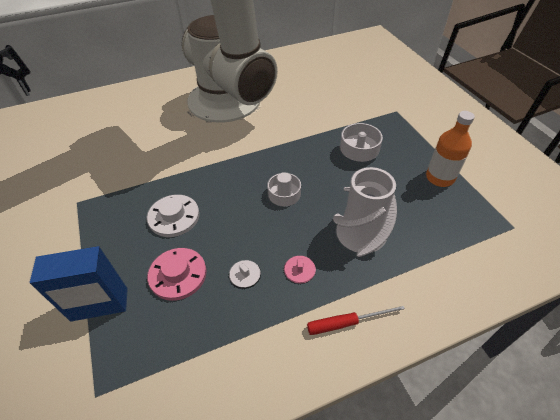

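View pics/side0.png

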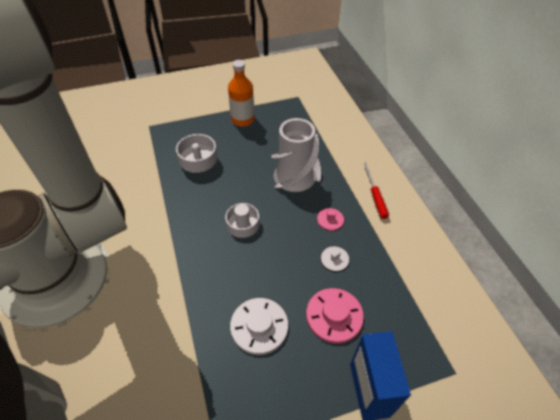

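```bash
cat > fit.py <<'E'
from h import *
from scipy.optimize import minimize
A=np.linspace(0,2*np.pi,72,endpoint=False)
def ring(c,r,z): return np.c_[c[0]+r*np.cos(A),c[1]+r*np.sin(A),np.full(72,z)]
# part: list of convex parts, each list of (r,z)
M={'bolt':[[(.034,0),(.034,.007)],[(.009,.007),(.009,.031)]],
'soft':[[(.031,0),(.034,.015)],[(.055,.015),(.055,.060)]],
'inner':[[(.042,0),(.042,.036)],[(.018,.036),(.018,.062)]],
'cover':[[(.062,0),(.062,.014)],[(.028,.014),(.028,.040)]],
'aug':[[(.060,0),(.045,.17)]]}
S=4
def sil(m,parts,c,box,z0=0):
    x0,y0,x1,y1=box; im=np.zeros(((y1-y0)*S,(x1-x0)*S),np.uint8)
    for p in parts:
        P=np.array([proj(m,q) for r,z in p for q in ring(c,r,z+z0)])
        h=cv2.convexHull(P.astype(np.float32))[:,0]
        cv2.fillPoly(im,[np.round(((h-[x0,y0]+.5)*S)*16).astype(np.int32)],255,shift=4)
    return im
E
python3 - <<'E'
from fit import *
ims={n:cv2.imread(f'pics/{n}0.png') for n in('scene','side')}
ms={n:bot.camera_model(n) for n in ims}
seed={'bolt':((245,273),(335,259)),'soft':((361,146),(197,156)),'inner':((284,192),(242,223)),'cover':((173,216),(260,328))}
tiles=[]
for k,(a,b) in seed.items():
    c0=at_z(ms['scene'],*a,.015)[:2]; c1=at_z(ms['side'],*b,.015)[:2]
    masks={}
    for n,s in zip(ims,(a,b)):
        w=22 if k=='bolt' else 34
        box=(s[0]-w,s[1]-w,s[0]+w,s[1]+w)
        cr=ims[n][box[1]:box[3],box[0]:box[2]]
        big=cv2.resize(cr,None,fx=S,fy=S,interpolation=cv2.INTER_CUBIC).astype(int)
        mk=((big.max(2)>95)&(big.max(2)-big.min(2)<60)).astype(np.uint8)*255
        nl,lab,st,_=cv2.connectedComponentsWithStats(mk)
        j=1+st[1:,4].argmax(); mk=(lab==j).astype(np.uint8)
        cs,_=cv2.findContours(mk,cv2.RETR_EXTERNAL,cv2.CHAIN_APPROX_NONE)
        mk=np.zeros_like(mk);cv2.drawContours(mk,cs,-1,255,-1)
        masks[n]=(box,mk,big.astype(np.uint8))
    out={}
    def cost(c,ns):
        return sum((cv2.GaussianBlur(sil(ms[n],M[k],c,masks[n][0]),(0,0),4).astype(float)-cv2.GaussianBlur(masks[n][1],(0,0),4)).__pow__(2).mean() for n in ns)
    for ns in(['scene'],['side'],['scene','side']):
        r=minimize(cost,(c0+c1)/2,args=(ns,),method='Nelder-Mead',options=dict(initial_simplex=(c0+c1)/2+np.array([[0,0],[.008,0],[0,.008]]),xatol=1e-4))
        out[len(ns) if len(ns)>1 else ns[0]]=r.x.round(4)
    print(k,c0.round(3),c1.round(3),out,r.fun)
    col=[]
    for n in ims:
        box,mk,big=masks[n]; v=big.copy()
        cs,_=cv2.findContours(sil(ms[n],M[k],r.x,box),cv2.RETR_EXTERNAL,cv2.CHAIN_APPROX_NONE);cv2.drawContours(v,cs,-1,(0,255,0),1)
        cs,_=cv2.findContours(mk,cv2.RETR_EXTERNAL,cv2.CHAIN_APPROX_NONE);cv2.drawContours(v,cs,-1,(0,0,255),1)
        col.append(cv2.resize(v,(195,195) if 0 else (200,200)))
    tiles.append(np.vstack(col))
cv2.imwrite('pics/tiles.png',np.hstack(tiles))
# auger crops
t=[cv2.resize(ims[n][y:y+110,x:x+90],None,fx=4,fy=4,interpolation=cv2.INTER_CUBIC) for n,x,y in(('scene',325,155),('side',255,105))]
cv2.imwrite('pics/aug.png',np.hstack(t))
E
```

```text
bolt [ 0.655 -0.152] [ 0.646 -0.159] {'scene': array([ 0.6465, -0.1515]), 'side': array([ 0.6507, -0.1492]), 2: array([ 0.6484, -0.151 ])} 1043.435111053719
soft [0.395 0.283] [0.401 0.285] {'scene': array([0.3601, 0.2963]), 'side': array([0.3994, 0.2841]), 2: array([0.395 , 0.2801])} 11652.139800497405
inner [0.471 0.016] [0.462 0.012] {'scene': array([0.4603, 0.0205]), 'side': array([0.4637, 0.0258]), 2: array([0.4621, 0.0225])} 1320.5509569636679
cover [ 0.437 -0.261] [ 0.426 -0.27 ] {'scene': array([ 0.421 , -0.2599]), 'side': array([ 0.4259, -0.2568]), 2: array([ 0.4243, -0.2577])} 1405.4577746539792
```

View pics/tiles.png

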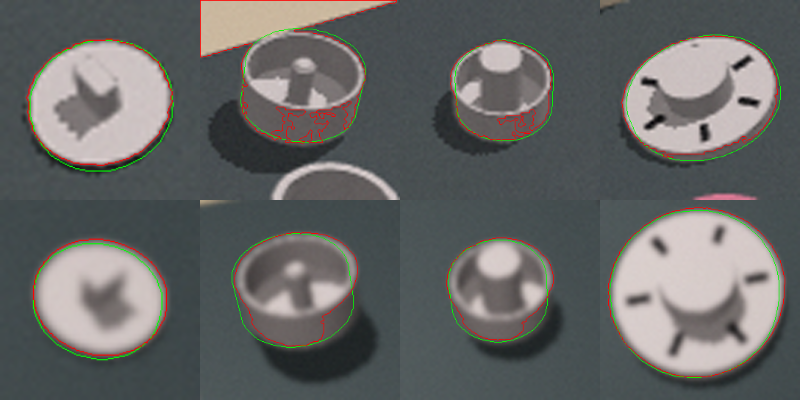

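View pics/aug.png

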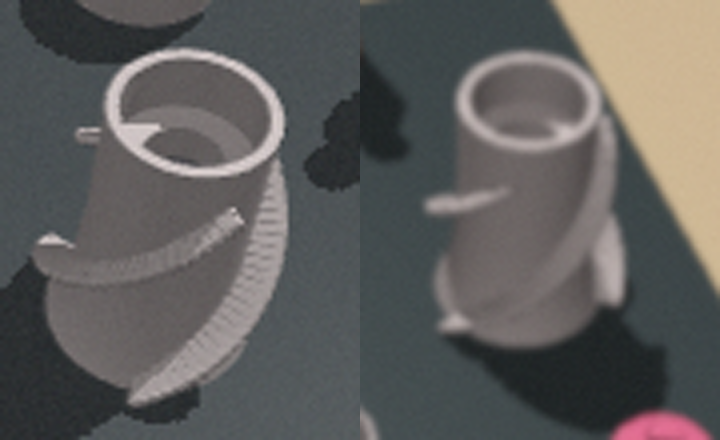

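Scene candidates: the white bolt cap is at (245,273) and a pink disc at (300,268), so I take the white one. The white cover is at (173,214) and a pink lid at (177,273), so again the white one. The softener cup is the larger bowl at (361,142), with a thin standpipe. The inner cup is at (284,188), with a thick tube. The close crops confirm these choices. The auger rim centre is at about (373.5,183) in scene and (297.2,130.2) in side.

```bash
python3 - <<'E'
from fit import *
a,b=bot.camera_model('scene'),bot.camera_model('side')
print('aug',at_z(a,373.5,183.2,.17),at_z(b,297.1,130.1,.17))
print('det',at_z(a,443,172,.02),at_z(b,242,118,.02))
print('box top corners',[at_z(a,*p,.16).round(3) for p in((37,258),(102,251),(112,276),(36,285))])
print('box side', [at_z(b,*p,.16).round(3) for p in((362,338),(396,335),(407,380),(367,408))])
# soft rim centre from tile outline (by eye): pix=box+tile/200*68
print('soft rim', at_z(a,361-34+304*.34-68,146-34+70*.34,.06), at_z(b,197-34+(295-200)*.34,156-34+70*.34,.06))
E
```

```text
aug [0.65089773 0.13932578 0.17      ] [0.64865702 0.13788508 0.17      ]
det [0.57444261 0.42455347 0.02      ] [0.5675246  0.40325318 0.02      ]
box top corners [array([ 0.565, -0.5  ,  0.16 ]), array([ 0.596, -0.391,  0.16 ]), array([ 0.656, -0.38 ,  0.16 ]), array([ 0.623, -0.502,  0.16 ])]
box side [array([ 0.578, -0.402,  0.16 ]), array([ 0.638, -0.416,  0.16 ]), array([ 0.618, -0.491,  0.16 ]), array([ 0.536, -0.51 ,  0.16 ])]
soft rim [0.40298813 0.27581254 0.06      ] [0.40103323 0.27907789 0.06      ]
```

Call:
carry_out --linear '[[0.996,0.775,0],[0.996,0.775,0],[0.996,0.775,0],[0.996,0.775,0],[0.996,0.775,0],[0.996,0.775,0],[0.996,0.775,0],[0.996,0.775,0],[0.996,0.775,0],[0.996,0.775,0],[0.996,0.775,0],[0.996,0.775,0]]' --rotation '[[0,0,0],[0,0,0],[0,0,0],[0,0,0],[0,0,0],[0,0,0],[0,0,0],[0,0,0],[0,0,0],[0,0,0],[0,0,0],[0,0,0]]' --grip '[-1,-1,-1,-1,-1,-1,-1,-1,-1,-1,-1,-1]'

```text
time: 1.35
ee_pos: [0.4095, -0.3363, 0.2391]
tcp_rot: [-180.0, 0.0, 18.0]
wrist_force: [0.5, 0.0, -0.8]
opening: 0.0853
grasp_force: 0.0
```

Call:
carry_out --linear '[[0.996,0.775,0],[0.996,0.775,0],[0.996,0.775,0],[0.996,0.775,0],[0.996,0.775,0],[0.996,0.775,0],[0.996,0.775,0],[0.996,0.775,0],[0.996,0.775,0],[0.996,0.775,0],[0.996,0.775,0],[0.996,0.775,0]]' --rotation '[[0,0,0],[0,0,0],[0,0,0],[0,0,0],[0,0,0],[0,0,0],[0,0,0],[0,0,0],[0,0,0],[0,0,0],[0,0,0],[0,0,0]]' --grip '[-1,-1,-1,-1,-1,-1,-1,-1,-1,-1,-1,-1]'

```text
time: 2.55
ee_pos: [0.6485, -0.1504, 0.2389]
tcp_rot: [-180.0, 0.0, 18.0]
wrist_force: [-0.3, -0.2, 0.6]
opening: 0.0852
grasp_force: 0.0
```

```bash
python3 - <<'E'
from fit import *
o=bot.get_obs(); print(o['time'],o['q'].round(1),o['ee_pos'].round(4),o['tcp_rot'].round(2))
m=bot.camera_model('wrist'); im=snap('wrist','w1.png')
for p in ([*o['ee_pos']],): print('tcp px',proj(m,p), 'tcp ground',proj(m,[p[0],p[1],.007]))
np.save('m1.npy',m)
cv2.imwrite('pics/w1v.png',cv2.resize(im,None,fx=1.4,fy=1.4))
E
```

```text
2.55 [-13.1  22.1  30.4  98.4  -0.  149. ] [ 0.6485 -0.1504  0.2389] [-1.7998e+02  3.0000e-02  1.7980e+01]
tcp px [286.4916333  267.67367925] tcp ground [286.5982768  180.90659815]
```

View pics/w1v.png

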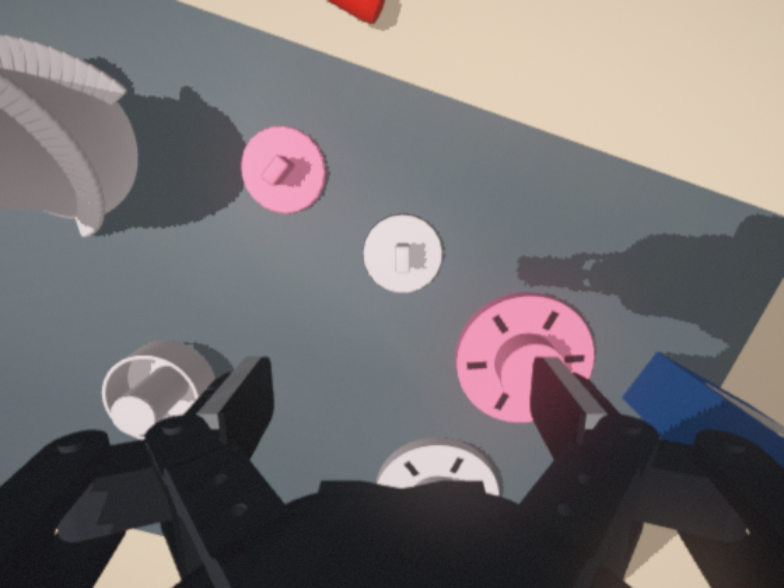

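Call:
carry_out --linear '[[0,0,-1],[0,0,-1],[0,0,-1],[0,0,-1],[0,0,-1],[0,0,-1],[0,0,-1],[0,0,-1],[0,0,-1],[0,0,-1],[0,0,-0.5],[0,0,-0.45]]' --rotation '[[0,0,0],[0,0,0],[0,0,0],[0,0,0],[0,0,0],[0,0,0],[0,0,0],[0,0,0],[0,0,0],[0,0,0],[0,0,0],[0,0,0]]' --grip '[-1,-1,-1,-1,-1,-1,-0.6,-0.2,0,0,0,0]'

```text
time: 3.8
ee_pos: [0.6475, -0.1511, 0.0195]
tcp_rot: [-180.0, 0.0, 18.0]
wrist_force: [-0.2, 0.2, -0.0]
opening: 0.0429
grasp_force: 0.0
```

Call:
carry_out --linear '[[0,0,0],[0,0,0],[0,0,0],[0,0,0],[0,0,0],[0,0,0],[0,0,0],[0,0,0]]' --rotation '[[0,0,0],[0,0,0],[0,0,0],[0,0,0],[0,0,0],[0,0,0],[0,0,0],[0,0,0]]' --grip '[0.3,0.5,1,1,1,1,1,1]' --grip_force 30

```text
time: 4.6
ee_pos: [0.6485, -0.1513, 0.0215]
tcp_rot: [179.9, -0.1, 18.0]
wrist_force: [-0.7, 0.7, 6.5]
opening: 0.0113
grasp_force: 31.9
```

Call:
carry_out --linear '[[0,0,0.5],[0,0,1],[0,0,1],[0,0,1],[0,0.8,1],[0,0.8,1],[0,0.8,1],[0,0.8,1],[0,0.8,1],[0,0.8,1],[0,0.8,1],[0,0.8,1]]' --rotation '[[0,0,0],[0,0,0],[0,0,0],[0,0,0],[0,0,0],[0,0,0],[0,0,0],[0,0,0],[0,0,0],[0,0,0],[0,0,0],[0,0,0]]' --grip '[1,1,1,1,1,1,1,1,1,1,1,1]'

```text
time: 5.8
ee_pos: [0.6475, -0.0224, 0.2516]
tcp_rot: [-180.0, 0.0, 18.0]
wrist_force: [0.9, 0.7, -0.4]
opening: 0.0111
grasp_force: 31.1
```

Call:
carry_out --linear '[[0,0.9,0.5],[0,0.9,0],[0,0.9,0],[0,0.9,0],[0,0.9,0],[0,0.9,0],[0,0.9,0],[0,0.9,0],[0.075,0.5,0],[0,0.35,0],[0,0,0],[0,0,0]]' --rotation '[[0,0,0],[0,0,0],[0,0,0],[0,0,0],[0,0,0],[0,0,0],[0,0,0],[0,0,0],[0,0,0],[0,0,0],[0,0,0],[0,0,0]]' --grip '[1,1,1,1,1,1,1,1,1,1,1,1]'

```text
time: 7.0
ee_pos: [0.6494, 0.1375, 0.2603]
tcp_rot: [180.0, 0.0, 18.0]
wrist_force: [0.8, -0.6, -0.9]
opening: 0.0111
grasp_force: 31.1
```

```bash
python3 - <<'E'
from fit import *
o=bot.get_obs(); print(o['time'],o['q'].round(1),o['ee_pos'].round(4),o['tcp_rot'].round(2),o['opening'])
m=bot.camera_model('wrist'); im=snap('wrist','w2.png')
v=im.copy()
for c,r,z,col in (((.6498,.1386),.045,.17,(0,255,0)),((.6498,.1386),.038,.17,(0,255,255)),((*o['ee_pos'][:2],),.034,o['ee_pos'][2]-.021,(255,0,255))):
    for p in ring(c,r,z): 
        u=proj(m,p); cv2.circle(v,tuple(int(round(t)) for t in u),0,col,-1)
cv2.imwrite('pics/w2v.png',cv2.resize(v,None,fx=1.4,fy=1.4,interpolation=cv2.INTER_CUBIC))
s=snap('scene','s2.png'); snap('side','d2.png')
E
```

```text
7.0 [ 12.   22.6  33.5 100.9  -0.  174. ] [0.6494 0.1375 0.2603] [1.7999e+02 1.0000e-02 1.7970e+01] 0.011104508573078488
```

View pics/w2v.png

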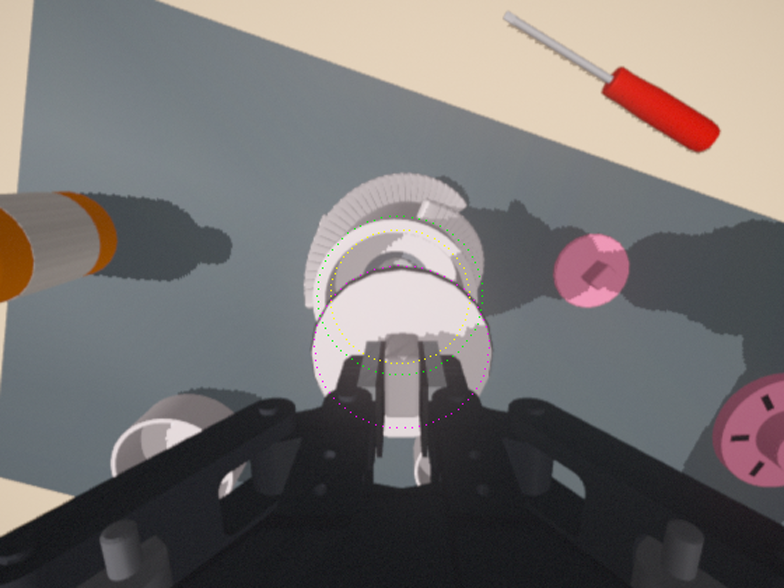

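Call:
carry_out --linear '[[0,0.03,-0.8],[0,0,-0.8],[0,0,-0.8],[0,0,-0.8],[0,0,-0.3],[0,0,-0.3],[0,0,-0.3],[0,0,-0.3],[0,0,-0.3],[0,0,-0.3],[0,0,0]]' --rotation '[[0,0,0],[0,0,0],[0,0,0],[0,0,0],[0,0,0],[0,0,0],[0,0,0],[0,0,0],[0,0,0],[0,0,0],[0,0,0]]' --grip '[1,1,1,1,1,1,1,1,1,1,1]'

```text
time: 8.25
ee_pos: [0.649, 0.1384, 0.1592]
tcp_rot: [-180.0, 0.1, 18.0]
wrist_force: [-0.7, -0.2, -0.4]
opening: 0.0114
grasp_force: 31.1
```

```bash
python3 - <<'E'
from fit import *
o=bot.get_obs(); print(o['ee_pos'].round(4),o['wrist_force'].round(1))
E
```

```text
[0.649  0.1384 0.1592] [-0.7 -0.2 -0.4]
```

Call:
carry_out --linear '[[0,0,-0.1],[0,0,-0.1],[0,0,-0.08],[0,0,0]]' --rotation '[[0,0,0],[0,0,0],[0,0,0],[0,0,0]]' --grip '[1,1,1,1]'

```text
time: 8.65
ee_pos: [0.6494, 0.1385, 0.1555]
tcp_rot: [180.0, -0.1, 18.0]
wrist_force: [-1.8, 0.3, 3.4]
opening: 0.0111
grasp_force: 31.6
```

Call:
carry_out --linear '[[0,0,0],[0,0,0],[0,0,0],[0,0,0],[0,0,0],[0,0,0],[0,0,0.5],[0,0,0.8],[0,0,1],[0,0,1],[0,0,1],[0,0,1]]' --rotation '[[0,0,0],[0,0,0],[0,0,0],[0,0,0],[0,0,0],[0,0,0],[0,0,0],[0,0,0],[0,0,0],[0,0,0],[0,0,0],[0,0,0]]' --grip '[0.6,0.5,0.4,0.35,0.35,0.35,0.35,0.35,0.35,0.35,0.35,0.35]'

```text
time: 9.85
ee_pos: [0.6492, 0.1384, 0.2625]
tcp_rot: [180.0, -0.0, 18.0]
wrist_force: [-0.0, -0.3, 0.3]
opening: 0.0277
grasp_force: 0.0
```

Call:
carry_out --linear '[[0,0,1],[0,0,1],[0,0,1],[0,0,1],[0,0,1],[0,0,1],[0,0,0],[0,0,0]]' --rotation '[[0,0,0],[0,0,0],[0,0,0],[0,0,0],[0,0,0],[0,0,0],[0,0,0],[0,0,0]]' --grip '[0.35,0.35,0.35,-1,-1,-1,-1,-1]'

```text
time: 10.65
ee_pos: [0.6498, 0.1386, 0.3805]
tcp_rot: [180.0, -0.1, 18.0]
wrist_force: [-0.3, -0.4, -0.5]
opening: 0.0856
grasp_force: 0.0
```

```bash
python3 - <<'E'
from fit import *
o=bot.get_obs(); print(o['time'],o['q'].round(1),o['ee_pos'].round(4),o['tcp_rot'].round(2),o['opening'])
m=bot.camera_model('wrist'); im=snap('wrist','w3.png')
v=cv2.resize(im,None,fx=4,fy=4,interpolation=cv2.INTER_CUBIC)
for c,r,z,col in (((.6498,.1386),.045,.17,(0,255,0)),((.6498,.1386),.038,.17,(0,255,255)),((.6498,.1386),.034,.141,(255,0,255))):
    for p in ring(c,r,z): 
        u=proj(m,p); cv2.circle(v,tuple(int(round(t*4+1.5)) for t in u),1,col,-1)
u=proj(m,[.6498,.1386,.17]); print(u)
x,y=int(u[0]*4)-350,int(u[1]*4)-290
cv2.imwrite('pics/w3v.png',v[max(y,0):y+580,x:x+700])
E
```

```text
10.65 [ 12.   34.   64.3 120.3   0.  174.1] [0.6498 0.1386 0.3805] [ 1.800e+02 -5.000e-02  1.798e+01] 0.08556558290350451
[286.4934608  184.54474582]
```

View pics/w3v.png

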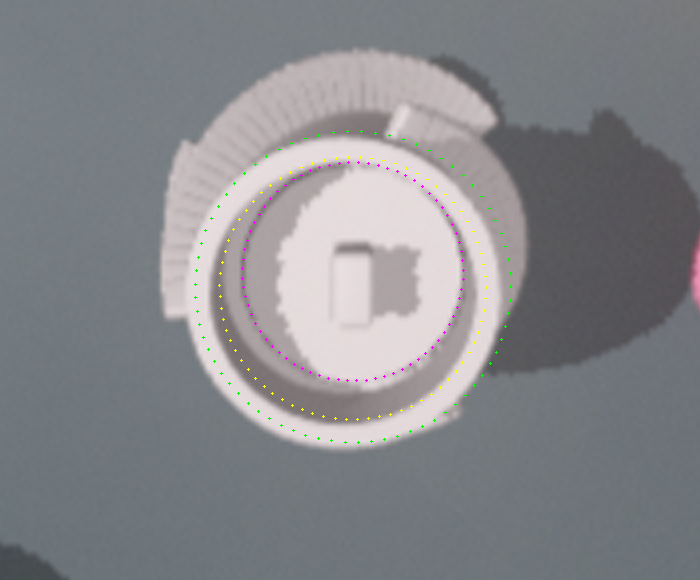

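Bolt cap seated flat in the mouth. The rim measured in this view (ellipse centre 343.5,292.5 in the crop) puts the auger at about (0.6474, 0.1406). Next is the softener cup.

Call:
carry_out --linear '[[-0.884,0.496,-0.286],[-0.884,0.496,-0.286],[-0.884,0.496,-0.286],[-0.884,0.496,-0.286],[-0.884,0.496,-0.286],[-0.884,0.496,-0.286],[-0.884,0.496,-0.286],[-0.884,0.496,-0.286],[-0.884,0.496,-0.286],[-0.884,0.496,-0.286],[-0.884,0.496,-0.286],[-0.884,0.496,-0.286]]' --rotation '[[0,0,0.75],[0,0,0.75],[0,0,0.75],[0,0,0.75],[0,0,0.75],[0,0,0.75],[0,0,0.75],[0,0,0.75],[0,0,0.75],[0,0,0.75],[0,0,0],[0,0,0]]' --grip '[-1,-1,-1,-1,-1,-1,-1,-1,-1,-1,-1,-1]'

```text
time: 11.9
ee_pos: [0.4356, 0.2573, 0.3102]
tcp_rot: [-179.9, 0.1, 78.0]
wrist_force: [-0.1, -0.6, -0.8]
opening: 0.0857
grasp_force: 0.0
```

Call:
carry_out --linear '[[-0.884,0.496,-0.286],[-0.884,0.496,-0.286],[0,0,0],[0,0,0]]' --rotation '[[0,0,0],[0,0,0],[0,0,0],[0,0,0]]' --grip '[-1,-1,-0.2,-0.2]'

```text
time: 12.3
ee_pos: [0.4012, 0.277, 0.2998]
tcp_rot: [-180.0, 0.0, 78.0]
wrist_force: [-0.1, 0.2, -0.5]
opening: 0.0588
grasp_force: 0.0
```

```bash
cat > look.py <<'E'
import sys
from fit import *
def look(name,rings,cu):
    o=bot.get_obs(); m=bot.camera_model('wrist'); im=snap('wrist',name+'.png')
    print(o['time'],o['q'].round(1),o['ee_pos'].round(4),o['tcp_rot'].round(2),o['opening'])
    v=cv2.resize(im,None,fx=4,fy=4,interpolation=cv2.INTER_CUBIC)
    u=proj(m,cu); x,y=max(int(u[0]*4)-350,0),max(int(u[1]*4)-290,0)
    R=np.array(m["camera_from_world"])[:2,:3]
    for c,r,z,col in rings:
        P=np.array([proj(m,p) for p in ring(c,r,z)])*4+1.5
        print('ring z',z,'crop extents L R T B',(P.min(0)-[x,y]).round(),(P.max(0)-[x,y]).round())
        for p in P: cv2.circle(v,tuple(int(round(t)) for t in p),1,col,-1)
    print('image right',R[0].round(3),'up',R[1].round(3))
    cv2.imwrite(f'pics/{name}v.png',v[y:y+580,x:x+700])
E
python3 - <<'E'
from look import *
c=(.402,.2775); look('w4',[(c,.055,.06,(0,255,0)),(c,.0095,.068,(255,0,255))],(*c,.06))
E
```

```text
12.3 [ 34.6  -1.7  10.  101.8  -0.  136.6] [0.4012 0.277  0.2998] [-1.7998e+02  4.0000e-02  7.8030e+01] 0.05882606555517593
ring z 0.06 crop extents L R T B [174. 109.] [531. 462.]
ring z 0.068 crop extents L R T B [321. 265.] [384. 328.]
image right [ 0.978 -0.207 -0.001] up [ 0.2    0.944 -0.264]
```

View pics/w4v.png

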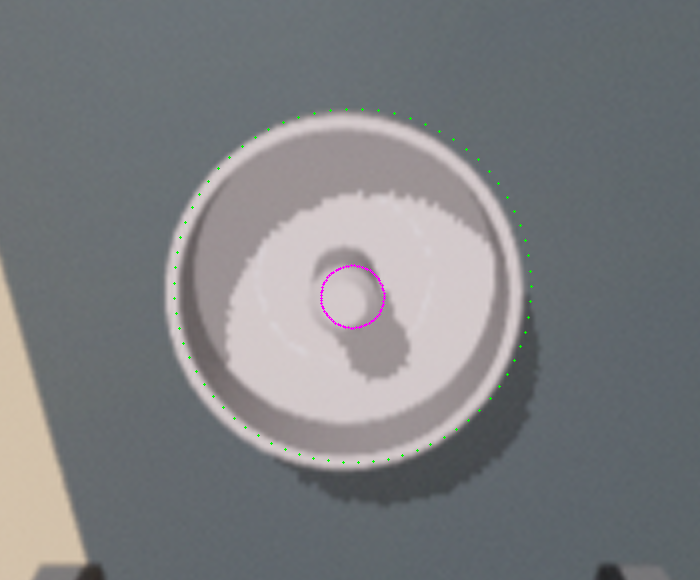

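Call:
carry_out --linear '[[-0.13,-0.06,-1],[0,0,-1],[0,0,-1],[0,0,-1],[0,0,-1],[0,0,-1],[0,0,-1],[0,0,-1],[0,0,-1],[0,0,-1],[0,0,-1],[0,0,-0.8]]' --rotation '[[0,0,0],[0,0,0],[0,0,0],[0,0,0],[0,0,0],[0,0,0],[0,0,0],[0,0,0],[0,0,0],[0,0,0],[0,0,0],[0,0,0]]' --grip '[0,0,0,0,0,0,0,0,0,0,0,0]'

```text
time: 13.55
ee_pos: [0.3995, 0.2753, 0.063]
tcp_rot: [-180.0, 0.1, 77.9]
wrist_force: [-0.4, 1.2, 0.1]
opening: 0.0428
grasp_force: 0.0
```

Call:
carry_out --linear '[[0,0,-0.6],[0,0,-0.5],[0,0,0],[0,0,0],[0,0,0],[0,0,0],[0,0,0],[0,0,0],[0,0,0]]' --rotation '[[0,0,0],[0,0,0],[0,0,0],[0,0,0],[0,0,0],[0,0,0],[0,0,0],[0,0,0],[0,0,0]]' --grip '[0,0,0.2,0.35,0.5,1,1,1,1]' --grip_force 40

```text
time: 14.45
ee_pos: [0.3996, 0.2764, 0.0434]
tcp_rot: [179.9, -0.0, 78.0]
wrist_force: [-1.1, -1.7, 5.8]
opening: 0.0207
grasp_force: 39.5
```

Call:
carry_out --linear '[[0,0,0.5],[0,0,1],[0,0,1],[0,0,1],[0,0,1],[0,0,1],[0.85,-0.465,0.95],[0.85,-0.465,0.95],[0.85,-0.465,0.95],[0.85,-0.465,0.95],[0.85,-0.465,0.95],[0.85,-0.465,0.95]]' --rotation '[[0,0,0],[0,0,0],[0,0,0],[0,0,0],[0,0,0],[0,0,0],[0,0,0],[0,0,0],[0,0,0],[0,0,0],[0,0,0],[0,0,0]]' --grip '[1,1,1,1,1,1,1,1,1,1,1,1]'

```text
time: 15.65
ee_pos: [0.5017, 0.2198, 0.2676]
tcp_rot: [-180.0, 0.0, 78.0]
wrist_force: [0.2, 0.1, -1.8]
opening: 0.0206
grasp_force: 39.5
```

Call:
carry_out --linear '[[0.912,-0.5,0],[0.912,-0.5,0],[0.912,-0.5,0],[0.912,-0.5,0],[0.912,-0.5,0],[0.912,-0.5,0],[0.912,-0.5,0],[0.912,-0.5,0],[0,0,0],[0,0,0]]' --rotation '[[0,0,0],[0,0,0],[0,0,0],[0,0,0],[0,0,0],[0,0,0],[0,0,0],[0,0,0],[0,0,0],[0,0,0]]' --grip '[1,1,1,1,1,1,1,1,1,1]'

```text
time: 16.65
ee_pos: [0.647, 0.1402, 0.2662]
tcp_rot: [-179.9, 0.0, 77.9]
wrist_force: [-0.5, 0.9, -1.4]
opening: 0.0207
grasp_force: 39.7
```

```bash
python3 - <<'E'
from fit import *
o=bot.get_obs(); print(o['time'],o['ee_pos'].round(4),o['opening'],o['wrist_force'])
a,b=snap('scene','s5.png'),snap('side','d5.png')
c=(.6474,.1406); z0=o['ee_pos'][2]-.0425
t=[]
for n,im,x,y in(('scene',a,315,95),('side',b,240,60)):
    m=bot.camera_model(n); v=cv2.resize(im,None,fx=4,fy=4,interpolation=cv2.INTER_CUBIC)
    for r,z,col in((.055,z0+.06,(0,255,0)),(.045,.17,(0,255,255))):
        for p in ring(c,r,z): cv2.circle(v,tuple(int(round(k*4+1.5)) for k in proj(m,p)),1,col,-1)
    t.append(v[y*4:y*4+580,x*4:x*4+390])
cv2.imwrite('pics/v5.png',np.hstack(t))
E
```

```text
16.65 [0.647  0.1402 0.2662] 0.020710742919827788 [-0.49866694  0.88680304 -1.41196755]
```

View pics/v5.png

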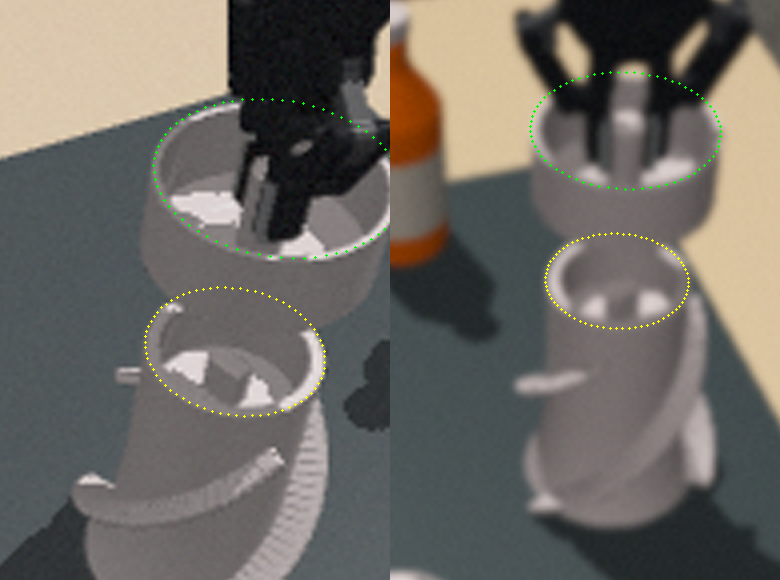

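Call:
carry_out --linear '[[0,0,-0.9],[0,0,-0.9],[0,0,-0.3],[0,0,-0.3],[0,0,-0.3],[0,0,-0.3],[0,0,0]]' --rotation '[[0,0,0],[0,0,0],[0,0,0],[0,0,0],[0,0,0],[0,0,0],[0,0,0]]' --grip '[1,1,1,1,1,1,1]'

```text
time: 17.45
ee_pos: [0.647, 0.1403, 0.206]
tcp_rot: [-180.0, 0.0, 78.0]
wrist_force: [0.4, -0.1, -2.7]
opening: 0.0206
grasp_force: 39.6
```

Call:
carry_out --linear '[[0,0,-0.15],[0,0,-0.15],[0,0,-0.1],[0,0,0]]' --rotation '[[0,0,0],[0,0,0],[0,0,0],[0,0,0]]' --grip '[1,1,1,1]'

```text
time: 17.85
ee_pos: [0.6472, 0.1403, 0.1986]
tcp_rot: [180.0, -0.0, 78.0]
wrist_force: [-0.4, -0.9, -1.8]
opening: 0.0206
grasp_force: 39.7
```

Call:
carry_out --linear '[[0,0,-0.06],[0,0,-0.06],[0,0,0]]' --rotation '[[0,0,0],[0,0,0],[0,0,0]]' --grip '[1,1,1]'

```text
time: 18.15
ee_pos: [0.6472, 0.1403, 0.1984]
tcp_rot: [179.9, -0.1, 78.0]
wrist_force: [-4.0, -0.7, 9.5]
opening: 0.0206
grasp_force: 40.9
```

Call:
carry_out --linear '[[0,0,0],[0,0,0],[0,0,0],[0,0,0],[0,0,0.3],[0,0,0.8],[0,0,1],[0,0,1],[0,0,1],[0,0,1],[0,0,1],[0,0,1]]' --rotation '[[0,0,0],[0,0,0],[0,0,0],[0,0,0],[0,0,0],[0,0,0],[0,0,0],[0,0,0],[0,0,0],[0,0,0],[0,0,0],[0,0,0]]' --grip '[0.4,0.3,0.15,0,0,0,0,0,0,0,-0.5,-1]'

```text
time: 19.35
ee_pos: [0.647, 0.1403, 0.3395]
tcp_rot: [180.0, -0.0, 78.0]
wrist_force: [0.6, 0.3, 0.2]
opening: 0.07
grasp_force: 0.0
```

Call:
carry_out --linear '[[0,0,1],[0,0,1],[0,0,1],[0,0,0],[0,0,0]]' --rotation '[[0,0,0],[0,0,0],[0,0,0],[0,0,0],[0,0,0]]' --grip '[-1,-1,-1,-1,-1]'

```text
time: 19.85
ee_pos: [0.6463, 0.1402, 0.3964]
tcp_rot: [179.9, -0.1, 78.0]
wrist_force: [0.6, 0.0, -0.6]
opening: 0.0855
grasp_force: 0.0
```

```bash
python3 - <<'E'
from look import *
c=(.6474,.1406); look('w6',[(c,.055,.215,(0,255,0)),(c,.0095,.223,(255,0,255))],(*c,.215))
E
```

```text
19.85 [ 12.2  36.7  70.7 123.9  -0.  114.3] [0.6463 0.1402 0.3964] [ 1.7987e+02 -6.0000e-02  7.7980e+01] 0.0854630083289409
ring z 0.215 crop extents L R T B [142.  77.] [562. 489.]
ring z 0.223 crop extents L R T B [315. 262.] [389. 334.]
image right [ 0.978 -0.208  0.002] up [ 0.201  0.944 -0.263]
```

View pics/w6v.png

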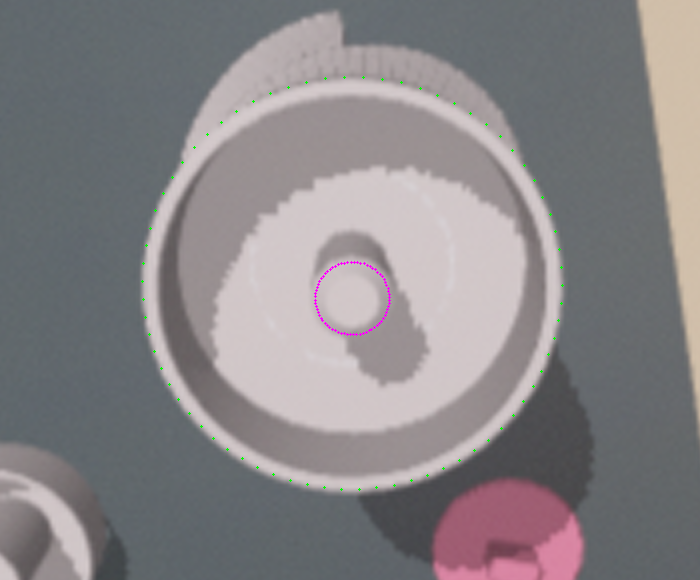

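Call:
carry_out --linear '[[-0.84,-0.54,-0.53],[-0.84,-0.54,-0.53],[-0.84,-0.54,-0.53],[-0.84,-0.54,-0.53],[-0.84,-0.54,-0.53],[-0.84,-0.54,-0.53],[-0.84,-0.54,-0.53],[-0.84,-0.54,-0.53],[-0.84,-0.54,-0.53],[-0.84,-0.54,-0.53],[-0.84,-0.54,-0.53],[0,0,0]]' --rotation '[[0,0,0],[0,0,0],[0,0,0],[0,0,0],[0,0,0],[0,0,0],[0,0,0],[0,0,0],[0,0,0],[0,0,0],[0,0,0],[0,0,0]]' --grip '[-1,-1,-1,-1,-1,-1,-1,-1,-1,-1,-1,-1]'

```text
time: 21.1
ee_pos: [0.4645, 0.023, 0.2849]
tcp_rot: [179.7, -0.1, 77.9]
wrist_force: [1.1, 0.1, 0.4]
opening: 0.0859
grasp_force: 0.0
```

```bash
python3 - <<'E'
from look import *
c=(.462,.022); look('w7',[(c,.042,.036,(0,255,0)),(c,.018,.062,(255,0,255))],(*c,.036))
E
```

```text
21.1 [  2.8  -5.7   4.6  99.9   0.  104.9] [0.4645 0.023  0.2849] [ 1.7967e+02 -1.0000e-01  7.7920e+01] 0.08587304753019932
ring z 0.036 crop extents L R T B [219. 156.] [485. 419.]
ring z 0.062 crop extents L R T B [291. 246.] [413. 366.]
image right [ 0.978 -0.209  0.005] up [ 0.203  0.943 -0.262]
```

View pics/w7v.png

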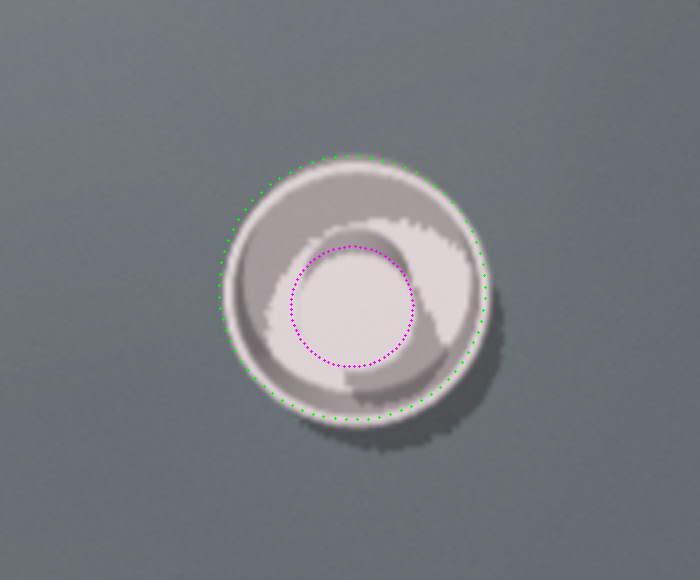

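Call:
carry_out --linear '[[0.045,-0.08,-1],[0,0,-1],[0,0,-1],[0,0,-1],[0,0,-1],[0,0,-1],[0,0,-1],[0,0,-1],[0,0,-1],[0,0,-1],[0,0,-0.8],[0,0,-0.5]]' --rotation '[[0,0,0],[0,0,0],[0,0,0],[0,0,0],[0,0,0],[0,0,0],[0,0,0],[0,0,0],[0,0,0],[0,0,0],[0,0,0],[0,0,0]]' --grip '[-0.5,-0.5,-0.5,-0.5,-0.5,-0.5,-0.5,-0.5,-0.5,-0.5,-0.5,-0.5]'

```text
time: 22.35
ee_pos: [0.4675, 0.0226, 0.0574]
tcp_rot: [179.8, -0.1, 78.0]
wrist_force: [-0.9, 0.0, 0.8]
opening: 0.0643
grasp_force: 0.0
```

Call:
carry_out --linear '[[0,0,-0.3],[0,0,0],[0,0,0],[0,0,0],[0,0,0],[0,0,0],[0,0,0],[0,0,0]]' --rotation '[[0,0,0],[0,0,0],[0,0,0],[0,0,0],[0,0,0],[0,0,0],[0,0,0],[0,0,0]]' --grip '[-0.2,0,0.1,0.4,1,1,1,1]' --grip_force 30

```text
time: 23.15
ee_pos: [0.467, 0.0223, 0.0524]
tcp_rot: [179.8, -0.1, 78.0]
wrist_force: [-0.3, 0.5, 5.9]
opening: 0.0344
grasp_force: 30.1
```

Call:
carry_out --linear '[[0,0,0.5],[0,0,1],[0,0,1],[0,0,1],[0,0,1],[0,0,1],[0.8,0.53,1],[0.8,0.53,1],[0.8,0.53,1],[0.8,0.53,1],[0.8,0.53,1],[0.8,0.53,1]]' --rotation '[[0,0,0],[0,0,0],[0,0,0],[0,0,0],[0,0,0],[0,0,0],[0,0,0],[0,0,0],[0,0,0],[0,0,0],[0,0,0],[0,0,0]]' --grip '[1,1,1,1,1,1,1,1,1,1,1,1]'

```text
time: 24.35
ee_pos: [0.5628, 0.0862, 0.2827]
tcp_rot: [179.9, -0.0, 78.0]
wrist_force: [0.0, 0.3, -1.1]
opening: 0.0344
grasp_force: 30.2
```

Call:
carry_out --linear '[[0.708,0.478,0.15],[0.708,0.478,0.15],[0.708,0.478,0.15],[0.708,0.478,0.15],[0.708,0.478,0.15],[0.708,0.478,0.15],[0,0,0],[0,0,0],[0,0,0]]' --rotation '[[0,0,0],[0,0,0],[0,0,0],[0,0,0],[0,0,0],[0,0,0],[0,0,0],[0,0,0],[0,0,0]]' --grip '[1,1,1,1,1,1,1,1,1]'

```text
time: 25.25
ee_pos: [0.6468, 0.1428, 0.2996]
tcp_rot: [179.9, -0.0, 78.0]
wrist_force: [1.0, 0.6, -1.5]
opening: 0.0346
grasp_force: 30.3
```

```bash
python3 - <<'E'
from fit import *
o=bot.get_obs(); e=o['ee_pos']; print(o['time'],e.round(4),o['q'].round(1),o['tcp_rot'].round(2),o['opening'],o['wrist_force'])
z0=e[2]-.0524; c=(e[0]-.0006,e[1]-.0027); A=(.6474,.1406)
t=[]
for n,w in(('wrist',None),('scene',(330,80)),('side',(250,45))):
    m=bot.camera_model(n); im=snap(n,n+'8.png')
    v=cv2.resize(im,None,fx=4,fy=4,interpolation=cv2.INTER_CUBIC)
    for cc,r,z,col in((c,.042,z0+.036,(0,255,0)),(c,.018,z0+.062,(255,0,255)),(A,.055,.215,(0,255,255))):
        for p in ring(cc,r,z): cv2.circle(v,tuple(int(round(k*4+1.5)) for k in proj(m,p)),1,col,-1)
    if n=='wrist': t.append(cv2.resize(v[400:1600,520:1780],None,fx=.32,fy=.32,interpolation=cv2.INTER_AREA)); 
    else: x,y=w; t.append(cv2.resize(v[y*4:y*4+480,x*4:x*4+380],None,fx=.9,fy=.9))
H=max(a.shape[0] for a in t); t=[cv2.copyMakeBorder(a,0,H-a.shape[0],0,0,0) for a in t]
V=np.hstack(t); print(V.shape); cv2.imwrite('pics/v8.png',cv2.resize(V,None,fx=min(1,800/V.shape[1]),fy=min(1,800/V.shape[1])))
E
```

```text
25.25 [0.6468 0.1428 0.2996] [ 12.5  24.3  40.4 105.9  -0.  114.5] [ 1.7991e+02 -4.0000e-02  7.7970e+01] 0.034604562006094686 [ 0.96193655  0.55597308 -1.46812031]
(432, 1087, 3)
```

View pics/v8.png

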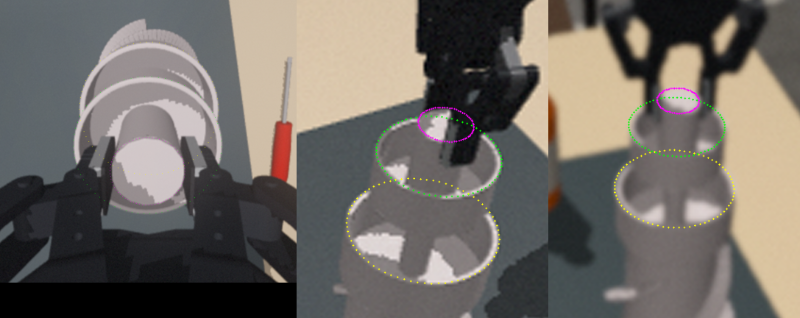

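Call:
carry_out --linear '[[0.05,0.02,-0.6],[0,0,-0.3],[0,0,-0.3],[0,0,-0.3],[0,0,-0.3],[0,0,-0.3],[0,0,0]]' --rotation '[[0,0,0],[0,0,0],[0,0,0],[0,0,0],[0,0,0],[0,0,0],[0,0,0]]' --grip '[1,1,1,1,1,1,1]'

```text
time: 26.1
ee_pos: [0.648, 0.1435, 0.2563]
tcp_rot: [180.0, -0.0, 78.0]
wrist_force: [0.2, -0.8, -0.8]
opening: 0.0344
grasp_force: 30.3
```

Call:
carry_out --linear '[[0,0,-0.3],[0,0,-0.3],[0,0,-0.3],[0,0,-0.2],[0,0,-0.2],[0,0,0]]' --rotation '[[0,0,0],[0,0,0],[0,0,0],[0,0,0],[0,0,0],[0,0,0]]' --grip '[1,1,1,1,1,1]'

```text
time: 26.7
ee_pos: [0.6481, 0.1435, 0.2306]
tcp_rot: [180.0, -0.0, 78.0]
wrist_force: [-0.4, 0.9, -0.7]
opening: 0.0342
grasp_force: 30.3
```

Call:
carry_out --linear '[[0,0,-0.1],[0,0,-0.08],[0,0,-0.05],[0,0,0]]' --rotation '[[0,0,0],[0,0,0],[0,0,0],[0,0,0]]' --grip '[1,1,1,1]'

```text
time: 27.1
ee_pos: [0.6483, 0.1436, 0.2275]
tcp_rot: [179.9, -0.1, 78.0]
wrist_force: [-1.4, -0.5, 4.5]
opening: 0.0341
grasp_force: 30.6
```

Call:
carry_out --linear '[[0,0,0],[0,0,0],[0,0,0],[0,0,0],[0,0,0.3],[0,0,0.8],[0,0,1],[0,0,1],[-0.533,-0.955,-0.05],[-0.533,-0.955,-0.05],[-0.533,-0.955,-0.05],[-0.533,-0.955,-0.05]]' --rotation '[[0,0,0],[0,0,0],[0,0,0],[0,0,0],[0,0,0],[0,0,0],[0,0,0],[0,0,0],[0,0,0],[0,0,0],[0,0,0],[0,0,0]]' --grip '[0.1,0,-0.2,-0.4,-0.5,-0.6,-0.8,-1,-1,-1,-1,-1]'

```text
time: 28.3
ee_pos: [0.6052, 0.0665, 0.2851]
tcp_rot: [179.9, -0.0, 78.0]
wrist_force: [0.2, -0.2, 0.4]
opening: 0.0852
grasp_force: 0.0
```

Call:
carry_out --linear '[[-0.533,-0.955,-0.05],[-0.533,-0.955,-0.05],[-0.533,-0.955,-0.05],[-0.533,-0.955,-0.05],[-0.533,-0.955,-0.05],[-0.533,-0.955,-0.05],[-0.533,-0.955,-0.05],[-0.533,-0.955,-0.05],[-0.533,-0.955,-0.05],[-0.533,-0.955,-0.05],[-0.533,-0.955,-0.05],[-0.533,-0.955,-0.05]]' --rotation '[[0,0,0],[0,0,0],[0,0,0],[0,0,0],[0,0,0],[0,0,0],[0,0,0],[0,0,0],[0,0,0],[0,0,0],[0,0,0],[0,0,0]]' --grip '[-1,-1,-1,-1,-1,-1,-1,-1,-1,-1,-1,-1]'

```text
time: 29.5
ee_pos: [0.4772, -0.1628, 0.2733]
tcp_rot: [179.9, -0.0, 78.0]
wrist_force: [0.5, -0.1, 0.4]
opening: 0.0854
grasp_force: 0.0
```

Call:
carry_out --linear '[[-0.533,-0.955,-0.05],[-0.533,-0.955,-0.05],[-0.533,-0.955,-0.05],[-0.533,-0.955,-0.05],[-0.533,-0.955,-0.05],[0,0,0],[0,0,0],[0,0,0]]' --rotation '[[0,0,0],[0,0,0],[0,0,0],[0,0,0],[0,0,0],[0,0,0],[0,0,0],[0,0,0]]' --grip '[-1,-1,-1,-1,-1,-1,-1,-1]'

```text
time: 30.3
ee_pos: [0.4247, -0.2571, 0.268]
tcp_rot: [179.9, -0.0, 78.0]
wrist_force: [-0.1, -0.8, -0.2]
opening: 0.0855
grasp_force: 0.0
```

```bash
python3 - <<'E'
from look import *
c=(.4243,-.2577); look('w9',[(c,.062,.014,(0,255,0)),(c,.028,.04,(255,0,255))],(*c,.014))
# numeric check that the inner cup is seated: scene and side crops saved
snap('scene','s9.png'); snap('side','d9.png')
E
```

```text
30.3 [-31.2  -1.7   6.4  98.1   0.1  70.8] [ 0.4247 -0.2571  0.268 ] [ 1.7989e+02 -5.0000e-02  7.8000e+01] 0.08552661529905857
ring z 0.014 crop extents L R T B [158.  91.] [546. 476.]
ring z 0.04 crop extents L R T B [259. 212.] [446. 397.]
image right [ 0.978 -0.208  0.001] up [ 0.201  0.944 -0.263]
```

View pics/w9v.png

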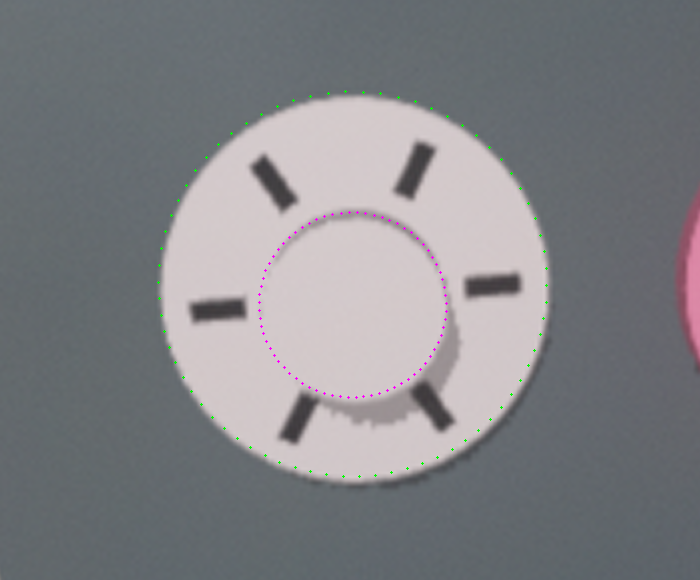

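Call:
carry_out --linear '[[0,-0.115,-1],[0,0,-1],[0,0,-1],[0,0,-1],[0,0,-1],[0,0,-1],[0,0,-1],[0,0,-1],[0,0,-1],[0,0,-1],[0,0,-0.8],[0,0,-0.6]]' --rotation '[[0,0,0],[0,0,0],[0,0,0],[0,0,0],[0,0,0],[0,0,0],[0,0,0],[0,0,0],[0,0,0],[0,0,0],[0,0,0],[0,0,0]]' --grip '[-1,-1,-1,-1,-1,-1,-1,-1,-1,-1,-1,-1]'

```text
time: 31.65
ee_pos: [0.4243, -0.2592, 0.0386]
tcp_rot: [180.0, -0.1, 78.0]
wrist_force: [-0.3, 0.6, -0.6]
opening: 0.0854
grasp_force: 0.0
```

Call:
carry_out --linear '[[0,0,-0.5],[0,0,-0.3],[0,0,0],[0,0,0],[0,0,0],[0,0,0],[0,0,0],[0,0,0]]' --rotation '[[0,0,0],[0,0,0],[0,0,0],[0,0,0],[0,0,0],[0,0,0],[0,0,0],[0,0,0]]' --grip '[-1,-1,-0.6,-0.4,-0.2,0.4,0.4,0.4]'

```text
time: 32.45
ee_pos: [0.4248, -0.2601, 0.0246]
tcp_rot: [179.8, -0.0, 78.0]
wrist_force: [-0.7, 1.3, 6.4]
opening: 0.0547
grasp_force: 32.2
```

Call:
carry_out --linear '[[0,0,0.5],[0,0,1],[0,0,1],[0,0,1],[0.5,0.9,1],[0.5,0.9,1],[0.5,0.9,1],[0.5,0.9,1],[0.5,0.9,1],[0.5,0.9,1],[0.5,0.9,1],[0.5,0.9,1]]' --rotation '[[0,0,0],[0,0,0],[0,0,0],[0,0,0],[0,0,0],[0,0,0],[0,0,0],[0,0,0],[0,0,0],[0,0,0],[0,0,0],[0,0,0]]' --grip '[1,1,1,1,1,1,1,1,1,1,1,1]'

```text
time: 33.65
ee_pos: [0.5046, -0.115, 0.2551]
tcp_rot: [179.9, -0.0, 78.0]
wrist_force: [0.1, -1.1, -1.9]
opening: 0.0548
grasp_force: 32.4
```

Call:
carry_out --linear '[[0.5,0.9,0.2],[0.5,0.9,0.2],[0.5,0.9,0.2],[0.5,0.9,0.2],[0.5,0.9,0.2],[0.5,0.9,0.2],[0.5,0.9,0.2],[0.5,0.9,0.2],[0.5,0.9,0.2],[0.5,0.9,0.2],[0.5,0.9,0.2],[0.5,0.9,0.2]]' --rotation '[[0,0,0],[0,0,0],[0,0,0],[0,0,0],[0,0,0],[0,0,0],[0,0,0],[0,0,0],[0,0,0],[0,0,0],[0,0,0],[0,0,0]]' --grip '[1,1,1,1,1,1,1,1,1,1,1,1]'

```text
time: 34.85
ee_pos: [0.6246, 0.1009, 0.3023]
tcp_rot: [179.9, -0.0, 78.0]
wrist_force: [0.1, -0.1, -1.8]
opening: 0.0549
grasp_force: 32.4
```

Call:
carry_out --linear '[[0.378,0.667,0],[0.378,0.667,0],[0.378,0.667,0],[0,0,0],[0,0,0],[0,0,0]]' --rotation '[[0,0,0],[0,0,0],[0,0,0],[0,0,0],[0,0,0],[0,0,0]]' --grip '[1,1,1,1,1,1]'

```text
time: 35.45
ee_pos: [0.6468, 0.1396, 0.302]
tcp_rot: [179.9, -0.0, 78.0]
wrist_force: [-0.1, 0.4, -2.2]
opening: 0.0547
grasp_force: 32.4
```

```bash
python3 - <<'E'
from fit import *
o=bot.get_obs(); e=o['ee_pos']; print(o['time'],e.round(4),o['tcp_rot'].round(2),o['opening'],o['wrist_force'].round(1))
z0=e[2]-.0244; A=(.6474,.1406); t=[]
for n,w in(('scene',(325,70)),('side',(245,40))):
    m=bot.camera_model(n); im=snap(n,n+'10.png')
    im9=cv2.imread('pics/s9.png' if n=='scene' else 'pics/d9.png')
    for img,R in((im9,((.055,.215,(0,255,255)),(.042,.211,(0,255,0)),(.018,.237,(255,0,255)))),(im,((.062,z0,(0,255,0)),(.028,z0+.04,(255,0,255)),(.055,.215,(0,255,255))))):
        v=cv2.resize(img,None,fx=4,fy=4,interpolation=cv2.INTER_CUBIC)
        for r,z,col in R:
            for p in ring(A,r,z): cv2.circle(v,tuple(int(round(k*4+1.5)) for k in proj(m,p)),1,col,-1)
        x,y=w; t.append(cv2.resize(v[y*4:y*4+560,x*4:x*4+400],(200,280),interpolation=cv2.INTER_AREA) if 0 else v[y*4+ (160 if img is im9 else 0):y*4+(460 if img is im9 else 300)+0,x*4:x*4+400])
cv2.imwrite('pics/v10.png',np.vstack([np.hstack(t[:2]),np.hstack(t[2:])]))
E
```

```text
35.45 [0.6468 0.1396 0.302 ] [ 1.799e+02 -4.000e-02  7.796e+01] 0.05473843201166626 [-0.1  0.4 -2.2]
```

View pics/v10.png

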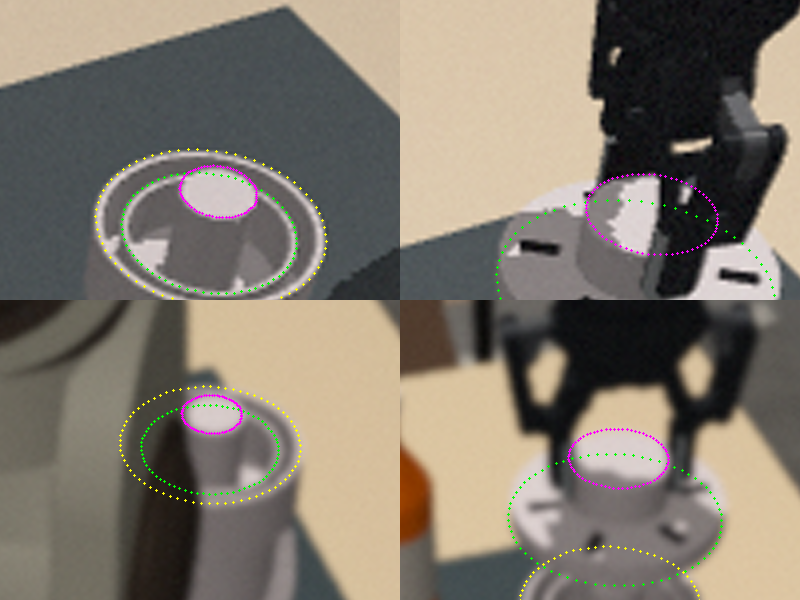

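Call:
carry_out --linear '[[0.03,0.05,-0.6],[0,0,-0.6],[0,0,-0.4],[0,0,-0.4],[0,0,-0.4],[0,0,-0.4],[0,0,0]]' --rotation '[[0,0,0],[0,0,0],[0,0,0],[0,0,0],[0,0,0],[0,0,0],[0,0,0]]' --grip '[1,1,1,1,1,1,1]'

```text
time: 36.25
ee_pos: [0.6474, 0.1411, 0.2444]
tcp_rot: [180.0, -0.0, 78.0]
wrist_force: [-0.6, 0.8, -1.6]
opening: 0.0551
grasp_force: 32.4
```

Call:
carry_out --linear '[[0,0,-0.2],[0,0,-0.2],[0,0,-0.15],[0,0,-0.15],[0,0,0]]' --rotation '[[0,0,0],[0,0,0],[0,0,0],[0,0,0],[0,0,0]]' --grip '[1,1,1,1,1]'

```text
time: 36.75
ee_pos: [0.6476, 0.1412, 0.2313]
tcp_rot: [179.9, -0.0, 78.0]
wrist_force: [-0.1, -0.1, -0.3]
opening: 0.0549
grasp_force: 32.4
```

Call:
carry_out --linear '[[0,0,-0.06],[0,0,-0.05],[0,0,0]]' --rotation '[[0,0,0],[0,0,0],[0,0,0]]' --grip '[1,1,1]'

```text
time: 37.05
ee_pos: [0.6478, 0.1412, 0.2298]
tcp_rot: [179.9, -0.1, 78.0]
wrist_force: [-0.1, 0.2, -0.0]
opening: 0.0546
grasp_force: 32.5
```

Call:
carry_out --linear '[[0,0,-0.04],[0,0,-0.04],[0,0,0]]' --rotation '[[0,0,0],[0,0,0],[0,0,0]]' --grip '[1,1,1]'

```text
time: 37.35
ee_pos: [0.6478, 0.1412, 0.2297]
tcp_rot: [179.8, -0.1, 78.0]
wrist_force: [-2.0, -0.3, 7.8]
opening: 0.0548
grasp_force: 33.2
```

Contact is firm at the expected seated height. Release and lift off.

Call:
carry_out --linear '[[0,0,0],[0,0,0],[0,0,0],[0,0,0],[0,0,0],[0,0,0.3],[0,0,0.8],[0,0,1],[0,0,1],[0,0,1],[0,0,1],[0,0,0]]' --rotation '[[0,0,0],[0,0,0],[0,0,0],[0,0,0],[0,0,0],[0,0,0],[0,0,0],[0,0,0],[0,0,0],[0,0,0],[0,0,0],[0,0,0]]' --grip '[-0.35,-0.5,-0.7,-1,-1,-1,-1,-1,-1,-1,-1,-1]'

```text
time: 38.55
ee_pos: [0.648, 0.1413, 0.3331]
tcp_rot: [179.7, -0.1, 78.0]
wrist_force: [-0.1, 0.2, 0.5]
opening: 0.0855
grasp_force: 0.0
```

Call:
carry_out --linear '[[-1,-0.3,0],[-1,-0.3,0],[-1,-0.3,0],[-1,-0.3,0],[-1,-0.3,0],[-1,-0.3,0],[-1,-0.3,0],[-1,-0.3,0],[0,0,0],[0,0,0]]' --rotation '[[0,0,0],[0,0,0],[0,0,0],[0,0,0],[0,0,0],[0,0,0],[0,0,0],[0,0,0],[0,0,0],[0,0,0]]' --grip '[-1,-1,-1,-1,-1,-1,-1,-1,-1,-1]'

```text
time: 39.55
ee_pos: [0.4876, 0.0932, 0.3298]
tcp_rot: [179.9, -0.1, 78.0]
wrist_force: [0.1, -1.2, -0.2]
opening: 0.0855
grasp_force: 0.0
```

```bash
python3 - <<'E'
from fit import *
A=(.6474,.1406); box=(335,90,425,180)
im=snap('scene','s11.png'); snap('side','d11.png'); m=bot.camera_model('scene')
# knob/lid fit in scene: cost vs height offset and xy, white-vs-not mask by edge strength along silhouette
g=cv2.GaussianBlur(cv2.resize(cv2.cvtColor(im,cv2.COLOR_BGR2GRAY),None,fx=4,fy=4,interpolation=cv2.INTER_CUBIC),(0,0),3)
mag=np.hypot(cv2.Sobel(g,cv2.CV_32F,1,0),cv2.Sobel(g,cv2.CV_32F,0,1))
def sc(dx,dy,z0):
    P=np.vstack([ring((A[0]+dx,A[1]+dy),.062,z0+.014),ring((A[0]+dx,A[1]+dy),.028,z0+.04)])
    q=np.array([proj(m,p)*4+1.5 for p in P]).round().astype(int); return mag[q[:,1],q[:,0]].mean()
b=max((sc(x,y,z),x,y,z) for x in np.arange(-.006,.0061,.001) for y in np.arange(-.006,.0061,.001) for z in np.arange(.195,.222,.002))
print(b,sc(0,0,.205)); print(bot.get_obs()['ee_pos'],bot.get_obs()['time'])
E
```

```text
(np.float32(83.37299), np.float64(0.001), np.float64(0.001), np.float64(0.20500000000000002)) 77.09086
[0.48818302 0.09334023 0.32937894] 39.65
```

The edge fit in the scene image puts the cover at height 0.205 m, about 1 mm off axis, so it is seated. I'm handing in.

```bash
python3 -c "
from workcell import bot
print(bot.job_done())"
```

```text
the job is handed in; nothing more can be done
None
```

The agitator top is back together and handed in at about 40 s. The bolt cap, softener cup, inner cup and cover were each set down gently and checked as seated by contact force or camera, and the bottle and box were never touched; no verdict was returned at hand-in.

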